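Take the boiler cap off the milk steamer

ROBOT

A 6-joint arm with a two-finger parallel gripper is mounted at the origin on the work surface. World frame = base frame: x ahead of the robot, y to its left, z up, the work surface at z = 0. Lengths are in m, angles in rad, forces in N, time in s.
With the tool pointing down it reaches from about 0.35 to 0.775 m from the base axis. Payload 5.5 kg.
Tool frame: the origin (TCP) lies between the finger pads, 19 mm behind the fingertips; this is the grasp point; z points along the fingers, y is the line along which they close (so a half turn about z gives the same grasp; the last joint's range is limited). The gripper opens to 85 mm and grips with 20 to 120 N. Pads are 22 mm wide; open, the fingers measure 114 mm over their backs; the gripper's body (76 mm by 85 mm) begins 54 mm behind the grasp point. The pads swing forward as they close: fully open they stand 13 mm farther back than shut.
Start: joints at [-1.461, 0.313, 0.046, 1.304, 0, 1.431], TCP at [0.142, -0.557, 0.25] pointing down, gripper open.
Joint ranges: [-2.76, 2.76], [-0.86, 1.69], [-1.03, 1.26], [-2.2, 2.34], [-1.47, 1.5], [-3.14, 3.14]. Speed limits (rad/s): [2.57, 2.57, 3.14, 3.14, 3.14, 3.14].

INTERFACE

Orientations are given as a unit quaternion [w, x, y, z].
In Python, from workcell import env gives the robot as it stands.
- The arm moves only by the shell command python3 -m jog 'ROWS' [FORCE]. ROWS is JSON, a list of rows, each a list of 5 numbers: the gripper's target within -1 to 1 (shut at 1, half-way at 0, fully open at -1), then the shift along the tool's x, y, z in m, then the turn about the tool's z in degrees. In form: [[fingers, tx, ty, tz, turn], ...]. A call has 1 to 5 rows; each row shifts and turns the commanded pose from where the row before left it, along the tool's axes as they then stand; what a row does not reach is not made up. A row lasts 1/12 s, in which the tool goes at most 41.7 mm and 7.16 degrees, less where a joint would pass 70% of its speed; a pose out of reach is approached as far as the arm can. A call is refused whole if a number of a shift passes 0.0417 or a number of a turn 7.16, either way. A call with a gripper value outside its range is refused whole. The fingers move at their own pace and stop on an object; FORCE is the grip in N (left out, the last holds). Time passes only in rows, so rows that do not move let the fingers close. It gives the time, the measured TCP pose, the force, the opening and the grip force at its end, in the units of the state.
- env.get_state(): the state, without advancing time (a new reading comes with each control period).
- env.read_camera(name): name is "side" or "top" or "wrist"; returns a dict with "img" (420x560x3 uint8, red, green, blue), "fov_y" (degrees; the focal length in pixels is half the picture's height over the tangent of half this angle, whatever the lens; pixels are square), "cx", "cy" (the principal point, pixels), "T" (4x4, takes a point from camera to world coordinates). Camera axes: x right, y up, looking along -z (the intrinsics and any distortion apply to the point x, -y, -z); pixel columns grow to the right and rows downward; lengths in m; the calibration is good to about 2 mm. A picture is of the moment at which its call begins. There is no depth.
- env.hand_in(): hands the job in; it is judged then, once.
The state is a dict: "clock": time; "joint_pos": joint angles; "qvel": joint speeds; "tau": joint torques, N m; "tcp_pos": TCP position; "orientation": TCP orientation; "wrist_force": force on the tool from outside, world axes, zero at the start; "ft_torque": the same for the moment, N m; "finger_gap": finger opening in m; "grip_force": force on a finger pad.
Only numpy, scipy, OpenCV 4.12 (cv2) and the standard library are available. Lean on these libraries where they do the work, as an engineer would, in place of code of your own. Each camera call takes 0.05 s, during which the arm holds its last target. There are 200 camera calls.

TASK

Unscrew the black boiler cap of the red milk steamer so that it can be filled: I cannot remember whether its coarse thread is ordinary or reverse, so try it a little one way and, if it only gets tighter, turn it the other way, without screwing or pressing it down hard enough to crush the rubber seal. Lift the cap off and finish while still holding it in the gripper, level and still, at least 6 cm above its seat and touching nothing else. Leave the jug, teapot and sugar bowl where they stand.

Things in the scene. Friction and masses are not known exactly. Their poses are not given: they have to be found in the camera images.
- cap: Black boiler cap, 90 g: disc 52 mm across, 8 mm thick, with an upright bar grip 46 mm long, 18 mm thick, from 8 to 35 mm above the seating face; below, a brass stem 20 mm thick with two side pins reaches 15.5 mm into the filler neck. Origin: centre of the seating face (underside of the disc); x along the bar, y across it, z up the screw axis. Starts screwed in hand-tight.
- cap_grip (a point): Point on the cap's axis, in the bar, 30 mm above the seating face: a TCP here leaves the fingertips 3 mm above the disc. Grip across the bar's 18 mm thickness. The loosening way, hidden and changing from start to start, is anticlockwise (ordinary) or clockwise (reverse) seen from above.
- neck (a point): Centre of the mouth of the steel filler neck (49 mm across), 201 mm above the cabinet. Loosening way: the cap turns with about 0.1 N m at first, then almost none, rises 1 mm per 15 degrees (pushing a tool held at one height up with about 4 N at 15 degrees), and is free to lift straight out from 52 to 100 degrees of turn (76 is the middle; a stop at 100).
- seal (a point): Centre of the top of the springy black rubber ring on the neck, 4 mm above its mouth, under the cap's seating face. Wrong way: the cap sinks 1 mm per 15 degrees, ever stiffer (0.2 N m at 10 degrees, 0.3 at 25, 0.4 at 40), and drags a tool held at one height down with 7 to 12 N at 15 degrees. Crushed when sunk 1.8 mm: 30 degrees freely the wrong way, or a push of 25 N.
- steamer: Red electric milk steamer, fixed on the cabinet: housing 144 by 144 mm, steel top plate at 185 mm height, raised console at the back edge of the top (+x, from 29 mm behind the cap's axis, top at 206 mm), low drip tray and steam wand in front (-x, out to 190 mm). Origin: on the cabinet top, straight below the cap's axis; z up.
- milk_jug: Empty steel milk jug, 86 mm across, 100 mm high, handle towards its +y to 74 mm from the axis. Origin: centre of the underside. Leave alone.
- teapot: Blue ceramic teapot with hinged knob lid, 114 mm across, 120 mm high, spout to +x and handle to -x each reaching about 94 mm from the axis. Origin: centre of the underside. Leave alone.
- sugar_bowl: Lidded aluminium sugar bowl, 92 mm across, 91 mm high. Origin: centre of the underside. Leave alone.
Not all that is in view belongs to the job. Several things have the shape of the cap; the one meant has the colours described above.

How it is judged:
By the outcome, as a careful person would: the job done as asked, in the order asked, and still so for the second after the job is handed in, while the arm keeps its last pose, push and grip.
It also fails if it takes over 42 s, if anything falls off the work surface, if the arm or the gripper's body presses on something with over 40 N, if the wrist force passes 120 N, or if a joint passes its speed limit or range.

## Working session

There is one attempt and no reset: what is moved stays moved. The work goes in short steps, Python scripts to look and compute and a shell command to move; the robot and the scene stay as the last step left them, time stands still between calls to the robot, and variables do not carry over. Pictures are saved under pics/ and viewed, at most 10 in all, crops included, and the job is handed in when it is done.

```bash
mkdir -p pics; ls
python3 - <<'E'
from workcell import env
import cv2,numpy as np
for n in ["side","top"]:
    c=env.read_camera(n); print(n,{k:(np.round(v,4).tolist() if k!='img' else v.shape) for k,v in c.items()})
    cv2.imwrite(f"pics/{n}0.png",c["img"][:,:,::-1])
s=env.get_state(); print(s)
E
```

```text
pics
side {'img': (420, 560, 3), 'fov_y': 43.9228, 'cx': 275.9325, 'cy': 205.415, 'T': [[-0.8098, 0.3028, -0.5026, -0.1131], [-0.5867, -0.4078, 0.6996, 1.0442], [0.0069, 0.8614, 0.5078, 0.8692], [0.0, 0.0, 0.0, 1.0]]}
top {'img': (420, 560, 3), 'fov_y': 50.1414, 'cx': 282.2325, 'cy': 206.9565, 'T': [[-0.0104, 0.9933, -0.1153, 0.502], [-0.9997, -0.0131, -0.0225, 0.0321], [-0.0239, 0.115, 0.9931, 1.0917], [0.0, 0.0, 0.0, 1.0]]}
{'clock': 0.1, 'joint_pos': array([-1.46059554e+00,  3.13927300e-01,  4.51107152e-02,  1.30361474e+00,
        2.87753820e-05,  1.43122098e+00]), 'qvel': array([-5.66496669e-04,  1.48322507e-05,  5.52031626e-03, -1.62149581e-03,
       -1.20443250e-04,  9.38566929e-04]), 'tau': array([ 7.74254186e-04, -4.81726599e+01,  2.99243134e+01,  1.27136262e-02,
       -1.43117654e-04, -7.45216710e-06]), 'tcp_pos': array([ 0.1420981 , -0.55673058,  0.2492043 ]), 'orientation': array([-8.17199607e-04,  9.92211286e-01,  1.24563619e-01,  2.63925442e-05]), 'wrist_force': array([ 0.11923534, -0.45291141, -0.36609698]), 'ft_torque': array([ 0.057747  , -0.01632999, -0.01435973]), 'grip_force': 0.0, 'finger_gap': 0.08532610622055375}
```

View pics/top0.png

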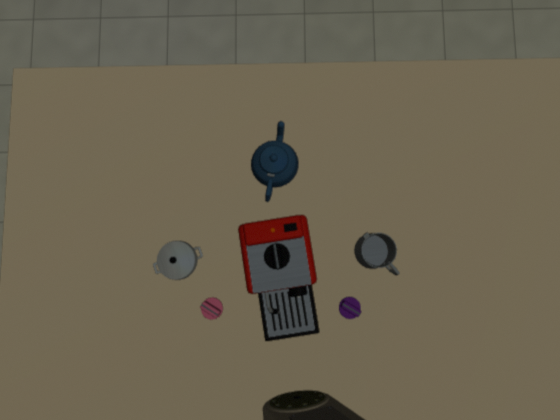

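View pics/side0.png

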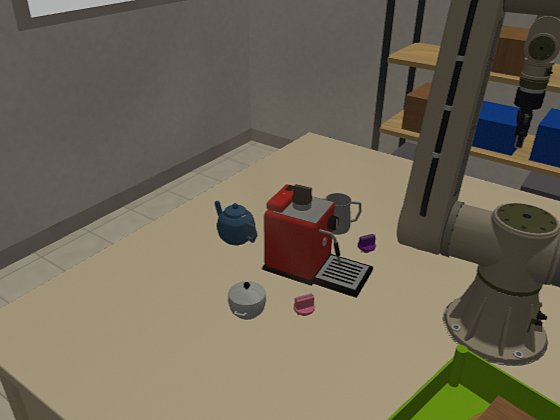

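Top view: the cap candidates are the black one on the steamer (277,257), the pink one (212,308) and the purple one (350,308). The black one fits, being black and seated on the red steamer. I'll confirm it in an enlarged crop and measure it there.

```bash
cat > h.py <<'E'
import numpy as np,cv2
from workcell import env
def ray(c,u,v):
    f=210/np.tan(np.radians(c["fov_y"]/2))
    d=c["T"][:3,:3]@np.array([(u-c["cx"])/f,-(v-c["cy"])/f,-1]); return c["T"][:3,3],d
def plane(c,u,v,z):
    o,d=ray(c,u,v); return o+d*(z-o[2])/d[2]
def pix(c,p):
    f=210/np.tan(np.radians(c["fov_y"]/2))
    q=c["T"][:3,:3].T@(np.asarray(p)-c["T"][:3,3]); return c["cx"]-f*q[0]/q[2],c["cy"]+f*q[1]/q[2]
E
python3 - <<'E'
from h import *
c=env.read_camera("top"); im=c["img"][:,:,::-1]
cr=cv2.resize(im[205:345,230:325],None,fx=4,fy=4,interpolation=cv2.INTER_CUBIC)
s=env.read_camera("side"); sm=s["img"][:,:,::-1]
c2=cv2.resize(sm[175:295,255:355],None,fx=4,fy=4,interpolation=cv2.INTER_CUBIC)
h=max(len(cr),len(c2)); 
cr,c2=[np.pad(a,((0,h-len(a)),(0,0),(0,0))) for a in(cr,c2)]
cv2.imwrite("pics/crop.png",np.clip(np.hstack([cr,c2])*1.6,0,255).astype(np.uint8))
hsv=cv2.cvtColor(im,cv2.COLOR_BGR2HSV)
red=((hsv[...,1]>180)&((hsv[...,0]<8)|(hsv[...,0]>172))&(hsv[...,2]>60)).astype(np.uint8)
red[:,:235]=0;red[:,320:]=0
# dark disc
g=im.max(2); dark=((g<45)).astype(np.uint8); n,l,st,ce=cv2.connectedComponentsWithStats(dark)
for i in range(1,n):
    if 230<ce[i][0]<330 and 205<ce[i][1]<345 and st[i][4]>20: print(st[i],ce[i],np.round(plane(c,*ce[i],.21),4))
print(g[243:271:2,262:294:2])
E
```

```text
[284 223  13   9  90] [289.86666667 226.85555556] [0.5648 0.0375 0.21  ]
[264 243  26  26 492] [276.39634146 255.8597561 ] [0.5084 0.0645 0.21  ]
[258 285  61  56 481] [289.93347193 319.3035343 ] [0.3869 0.0396 0.21  ]
[288 286  20  41 364] [297.18681319 301.49175824] [0.4204 0.0251 0.21  ]
[269 293  13  38 169] [275.0295858  311.65680473] [0.4015 0.0681 0.21  ]
[281 293   8  36  77] [284.37662338 310.31168831] [0.4039 0.05   0.21  ]
[[68 62 67 65 64 59 53 39 42 57 71 80 81 82 81 80]
 [77 78 80 71 31 13 54 16  4  8 15 52 80 80 80 81]
 [80 80 63 17  5  8 50 27  7  3  7 11 44 79 80 78]
 [83 78 26  5  8  8 42 32  8  7  8  5 13 65 78 78]
 [80 60  9  9  7  6 38 44 10  5  9  8  9 37 79 81]
 [77 32  8  6  6  5 33 47  7  6  7  8 11 16 77 80]
 [75 20  8  8  7  2 23 48 10  8  9  9 10 13 61 80]
 [79 22  8  8  8  5 15 53 13  8 12  8  8 12 67 80]
 [78 33  6  8 10  4 13 55 20  9  6 11  4 16 75 80]
 [80 58  9  7 10  4  7 43 32 10  6 12  9 29 78 78]
 [81 75 33  9  7  7  8 37 40  8  6  9 16 66 79 78]
 [80 79 73 25  8  9  5 33 51  9  6 12 49 79 79 80]
 [79 79 80 71 33 11  7 25 49 10 26 62 77 78 78 79]
 [80 80 79 80 78 67 57 53 48 62 75 79 81 79 80 80]]
```

View pics/crop.png

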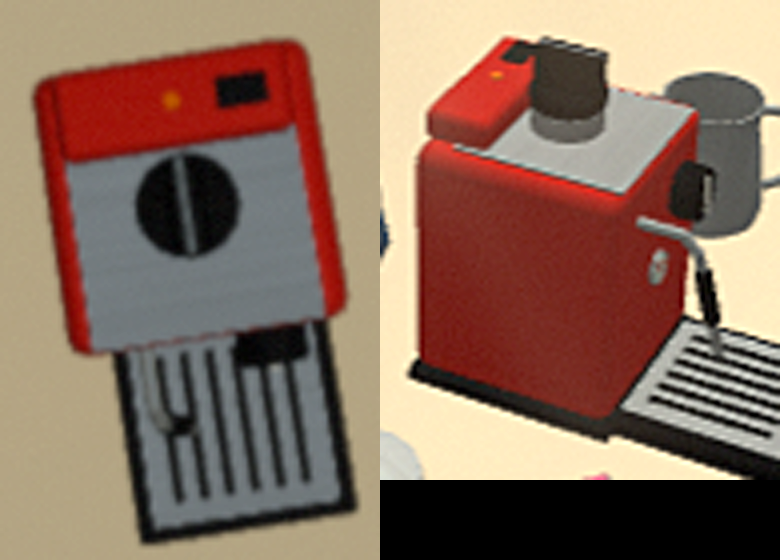

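The crop confirms the black cap on its steel neck, with a light strip along the top of its bar from about (275,244) to (279,269). Next I compute its axis and bar direction.

Run:
```python
from h import *
c=env.read_camera("top"); im=c["img"][:,:,::-1]; g=im.max(2).astype(float)
P=[]
for v in range(246,267):
    u=np.arange(270,286); w=np.clip(g[v,270:286]-15,0,None); P.append([(w*u).sum()/w.sum(),v])
P=np.array(P); k=np.polyfit(P[:,1],P[:,0],1); print("line",k,np.abs(np.polyval(k,P[:,1])-P[:,0]).max())
a,b=[plane(c,np.polyval(k,v),v,.24) for v in(243.5,269)]
d=a-b; print("bar ends",a,b,np.linalg.norm(d),"yaw",np.degrees(np.arctan2(d[1],d[0])),"mid",(a+b)/2)
dark=(g<42).astype(np.uint8); dark[:,:255]=0;dark[:240]=0;dark[273:]=0;dark[:,297:]=0
cn=max(cv2.findContours(dark,0,2)[0],key=cv2.contourArea); h=cv2.convexHull(cn)
e=cv2.fitEllipse(h); print(e,plane(c,*e[0],.213))
# steamer red hull
hsv=cv2.cvtColor(im,cv2.COLOR_BGR2HSV)
for nm,z in (("side",None),):
    s=env.read_camera("side"); m=(a+b)/2
    for p in (a,b,m,[m[0],m[1],.205]): print("side pix",pix(s,p))
q=env.get_state()["orientation"]
from scipy.spatial.transform import Rotation as R
print(R.from_quat(q[[1,2,3,0]]).as_matrix().round(3))
sg=s["img"].max(2).astype(int); print(sg[180:212:2,284:322:2])
```

```text
line [1.46080879e-01 2.38797660e+02] 2.8775548617231266
bar ends [0.53145312 0.06702631 0.24      ] [0.48354666 0.0604178  0.24      ] 0.048360117912074105 yaw 7.854150755657076 mid [0.50749989 0.06372206 0.24      ]
((276.31256103515625, 255.90184020996094), (25.552356719970703, 25.593168258666992), 76.46773529052734) [0.5082622  0.06454893 0.213     ]
side pix (np.float64(294.40754091112166), np.float64(185.1774820144165))
side pix (np.float64(311.6748145769191), np.float64(189.57959529186328))
side pix (np.float64(302.9774334451625), np.float64(187.36228770178562))
side pix (np.float64(302.52336885795506), np.float64(199.3618078346296))
[[ 0.969  0.247 -0.   ]
 [ 0.247 -0.969  0.001]
 [ 0.    -0.001 -1.   ]]
[[160 160 160 158 158 159 158 158 158 158 158 158 158 159 160 159 159 160
  160]
 [160 160 161 160 161 159 161 159 158 159 159 159 159 160 160 159 159 160
  160]
 [161 138 154 159 167 155  76 152 166 164 162 160 159 160 158 160 160 160
  160]
 [131 144  50  30  28  31  37  55  80  48  44 154 167 165 161 159 159 160
  161]
 [142  46  34  38  41  36  40  43  40  41  41  59  80  
[... 217 characters left out ...]
  38  39  43  41  41  40  30 154 160 159 158
  159]
 [137 136 138 132  61  36  38  37  41  38  39  39  41  34 131 157 162 163
  160]
 [136 138 128 109  48  36  37  41  40  40  40  39  40  39  93 113 108 117
  141]
 [138 128 106  79  57  33  36  40  36  40  39  39  39  33 102 112 111 114
  113]
 [128 105  80  72  84  35  33  37  36  38  35  36  35  44 119 112 112 112
  111]
 [106  79  70 104  89  64  60  45  35  35  40  36  66  61 115 112 111 112
  111]
 [ 79  71 103 114  95  62  64  67  67  66  65  63  63  67 115 112 111 110
  111]
 [ 72 104 113 114 117  74  61  63  63  63  64  62  58 101 114 110 110 109
  109]
 [104 114 113 114 111 113 110  90  69  63  69  87 118 114 112 109 112 111
  108]]
```

```bash
J="python3 -m jog"
$J '[[-1,0,0,-0.02,-7.16],[-1,0,0,-0.02,-7.16],[-1,0,0,-0.02,-7.16],[-1,0,0,-0.01,-7.16],[-1,0,0,0,-7.16]]' 30 >/dev/null
$J '[[-1,0,0,0,-7.16],[-1,0,0,0,-7.16],[-1,0,0,0,-7.16],[-1,0,0,0,-7.16],[-1,0,0,0,-7.16]]' >/dev/null
$J '[[-1,0,0,0,-7.16],[-1,0,0,0,-7.16],[-1,0,0,0,-7.16],[-1,0,0,0,-7.16],[-1,0,0,0,-7.16]]' >/dev/null
$J '[[-1,0,0,0,-7.16],[-1,0,0,0,-7.16],[-1,0,0,0,-7.16],[-1,0,0,0,-7.16],[-1,0,0,0,-7.16]]' >/dev/null
$J '[[-1,0,0,0,-7.16],[-1,0,0,0,-7.16],[-1,0,0,0,-7.16],[-1,0,0,0,-7.16],[-1,0,0,0,-1.9]]'
cat >> h.py <<'E'
from scipy.spatial.transform import Rotation as Ro
def go(t):
    s=env.get_state(); q=s["orientation"]; M=Ro.from_quat(q[[1,2,3,0]]).as_matrix()
    print("tool shift",(M.T@(np.array(t)-s["tcp_pos"])).round(4),"yaw x",np.degrees(np.arctan2(M[1,0],M[0,0])).round(2),"tcp",s["tcp_pos"].round(4),"tilt",M[:,2].round(4),"q",s["joint_pos"].round(3),"t",s["clock"])
E
python3 -c "
from h import *
go([.508,.064,.32])"
```

```text
clock: 2.38
tcp_pos: [0.1421, -0.5571, 0.32]
orientation: [0.0, -0.073, 0.997, 0.0]
wrist_force: [0.2, -0.3, -0.6]
finger_gap: 0.0853
grip_force: 0.0
tool shift [-0.4524  0.5613  0.    ] yaw x -171.63 tcp [ 0.1421 -0.5571  0.32  ] tilt [ 0.e+00  1.e-04 -1.e+00] q [-1.461  0.306  0.206  1.471  0.    -1.607] t 2.3833
```

```bash
J="python3 -m jog"
for i in 1; do
$J '[[-1,-0.0226,0.0281,0,0],[-1,-0.0226,0.0281,0,0],[-1,-0.0226,0.0281,0,0],[-1,-0.0226,0.0281,0,0],[-1,-0.0226,0.0281,0,0]]' >/dev/null
$J '[[-1,-0.0226,0.0281,0,0],[-1,-0.0226,0.0281,0,0],[-1,-0.0226,0.0281,0,0],[-1,-0.0226,0.0281,0,0],[-1,-0.0226,0.0281,0,0]]' >/dev/null
$J '[[-1,-0.0226,0.0281,0,0],[-1,-0.0226,0.0281,0,0],[-1,-0.0226,0.0281,0,0],[-1,-0.0226,0.0281,0,0],[-1,-0.0226,0.0281,0,0]]' >/dev/null
$J '[[-1,-0.0226,0.0281,0,0],[-1,-0.0226,0.0281,0,0],[-1,-0.0226,0.0281,0,0],[-1,-0.0226,0.0281,0,0],[-1,-0.0226,0.0281,0,0]]' >/dev/null
done
$J '[[-1,0,0,0,0],[-1,0,0,0,0]]'
python3 -c "
from h import *
go([.508,.064,.32])
c=env.read_camera('wrist'); cv2.imwrite('pics/w1.png',c['img'][:,:,::-1]); np.save('w1.npy',c,allow_pickle=True)
print(c['T'].round(3),c['fov_y'],c['cx'],c['cy'])
print(pix(c,[.508,.064,.24]),pix(c,[.508,.064,.213]))"
```

```text
clock: 4.22
tcp_pos: [0.5114, 0.0643, 0.3194]
orientation: [-0.0, -0.072, 0.997, -0.0]
wrist_force: [-0.4, 0.1, -0.3]
finger_gap: 0.0853
grip_force: 0.0
tool shift [ 0.0034  0.0002 -0.0006] yaw x -171.74 tcp [0.5114 0.0643 0.3194] tilt [-9.e-04 -2.e-04 -1.e+00] q [-0.031  0.187  0.049  1.434 -0.    -0.175] t 4.2167
[[-0.144 -0.945 -0.295  0.437]
 [ 0.99  -0.138 -0.043  0.055]
 [ 0.    -0.298  0.955  0.443]
 [ 0.     0.     0.     1.   ]] 63.583426812978935 275.565142400173 209.36041018355343
(np.float64(273.7963616708821), np.float64(222.54309009603008)) (np.float64(273.9843389673846), np.float64(209.79598763352485))
```

View pics/w1.png

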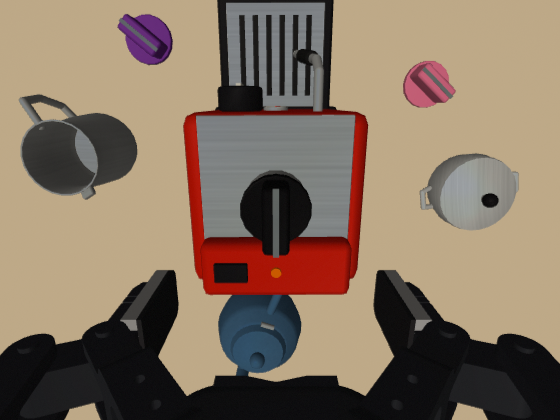

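The wrist view shows the black cap at about (276,210), with the strip from (276,188) to (276,255), nearly parallel to the tool x axis. Next I measure it more finely.

Run:
```python
from h import *
c=np.load('w1.npy',allow_pickle=True).item(); g=c['img'].min(2).astype(float)
P=[]
for v in range(194,235):
    u=np.arange(262,290); r=g[v,262:290]; w=np.clip(r-60,0,None); P.append([(w*u).sum()/w.sum(),v])
P=np.array(P); k=np.polyfit(P[:,1],P[:,0],1); print(k,np.abs(np.polyval(k,P[:,1])-P[:,0]).max())
uc=lambda v:np.polyval(k,v)
prof=[int(g[v,int(round(uc(v)))]) for v in range(180,262)]; print(prof)
vs=[v for v,p in zip(range(180,262),prof) if p>60]; a,b=vs[0]-.5,vs[-1]+.5
A,B=plane(c,uc(a),a,.24),plane(c,uc(b),b,.24); d=B-A
print(a,b,"len",np.linalg.norm(d),"yaw",np.degrees(np.arctan2(d[1],d[0])),"mid",(A+B)/2)
m=(A+B)/2; go([m[0],m[1],.235])
dk=(c['img'].max(2)<45).astype(np.uint8); dk[236:]=0;dk[:165]=0;dk[:,:235]=0;dk[:,318:]=0
cn=max(cv2.findContours(dk,0,1)[0],key=cv2.contourArea); (x,y,w,h)=cv2.boundingRect(cn); print("disc",x,y,w,h, "centre at edges",plane(c,x+w/2-.5,209.5,.213), "front",plane(c,275.5,y,.213))
```

```text
[5.40989258e-04 2.75404954e+02] 0.03703172815056632
[8, 5, 5, 4, 5, 5, 6, 4, 31, 86, 96, 96, 97, 97, 96, 96, 95, 96, 96, 96, 96, 95, 95, 95, 94, 95, 94, 94, 94, 94, 95, 95, 95, 94, 95, 94, 94, 94, 94, 93, 93, 93, 93, 93, 92, 93, 93, 93, 93, 93, 94, 93, 93, 94, 94, 95, 95, 95, 95, 95, 95, 95, 94, 96, 95, 96, 95, 95, 94, 93, 93, 94, 93, 93, 94, 94, 95, 73, 5, 4, 5, 4]
188.5 257.5 len 0.046488994504661964 yaw 8.329924160241621 mid [0.50888667 0.06523786 0.24      ]
tool shift [0.0016 0.0023 0.0846] yaw x -171.84 tcp [0.5108 0.0632 0.3196] tilt [-1.e-03 -4.e-04 -1.e+00] q [-0.033  0.186  0.048  1.434 -0.    -0.175] t 4.2667
disc 240 174 72 62 centre at edges [0.50762665 0.0650333  0.213     ] front [0.48232325 0.06134219 0.213     ]
```

```bash
J="python3 -m jog"
$J '[[-1,0.002,0.0015,0.025,0],[-1,0,0,0.025,0],[-1,0,0,0.02,0],[-1,0,0,0.008,0],[-1,0,0,0.005,0]]' 40 >/dev/null
$J '[[-1,0,0,0,0],[-1,0,0,0,0],[-1,0,0,0,0]]'
python3 -c "
from h import *
go([.5085,.065,.2355])
s=env.get_state();print(s['wrist_force'],s['ft_torque'])
c=env.read_camera('wrist'); cv2.imwrite('pics/w2.png',c['img'][:,:,::-1])"
```

```text
clock: 4.93
tcp_pos: [0.5095, 0.0635, 0.2384]
orientation: [0.001, -0.07, 0.998, -0.0]
wrist_force: [-0.0, 0.2, -0.3]
finger_gap: 0.0852
grip_force: 0.0
tool shift [0.0008 0.0017 0.0029] yaw x -171.97 tcp [0.5095 0.0635 0.2384] tilt [ 2.4e-03 -2.0e-04 -1.0e+00] q [-0.032  0.196 -0.137  1.235 -0.    -0.173] t 4.9333
[-0.04493917  0.1538109  -0.25902372] [ 0.01319525 -0.03423585 -0.00162767]
```

View pics/w2.png

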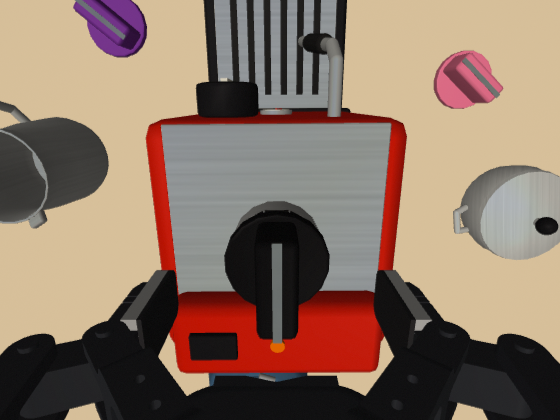

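The wrist view shows the strip at u=277, midway between the fingertips at 177 and 376, so the bar is centred. I lower 2 mm and close.

```bash
J="python3 -m jog"
$J '[[-1,0,0,0.002,0],[0,0,0,0,0],[0.3,0,0,0,0],[0.5,0,0,0,0],[1,0,0,0,0]]' 40
$J '[[1,0,0,0,0],[1,0,0,0,0],[1,0,0,0,0],[1,0,0,0,0],[1,0,0,0,0]]' 40
python3 -c "
from h import *
go([.5085,.065,.2355])
s=env.get_state();print(s['wrist_force'],s['ft_torque'])"
```

```text
clock: 5.4
tcp_pos: [0.5088, 0.0639, 0.235]
orientation: [0.0, -0.07, 0.998, -0.0]
wrist_force: [0.5, 0.0, -0.5]
finger_gap: 0.0391
grip_force: 0.0
clock: 5.82
tcp_pos: [0.5088, 0.0638, 0.2351]
orientation: [0.0, -0.07, 0.998, -0.0]
wrist_force: [-1.0, -0.4, 0.7]
finger_gap: 0.0173
grip_force: 44.5
tool shift [ 0.0001  0.0012 -0.0004] yaw x -171.94 tcp [0.5088 0.0638 0.2351] tilt [ 1.e-04 -1.e-04 -1.e+00] q [-0.032  0.198 -0.143  1.23  -0.    -0.173] t 5.8167
[-0.96159096 -0.37641829  0.74568714] [-0.03797691  0.08797171  0.08359456]
```

```bash
J="python3 -m jog"
P='from h import *
s=env.get_state();print(s["wrist_force"].round(2),s["ft_torque"].round(3));go([0,0,0])'
$J '[[1,0,0,0,-2],[1,0,0,0,-2],[1,0,0,0,0]]' 40; python3 -c "$P"
$J '[[1,0,0,0,-2],[1,0,0,0,-2],[1,0,0,0,0]]' 40; python3 -c "$P"
```

```text
clock: 6.07
tcp_pos: [0.5088, 0.0638, 0.2352]
orientation: [0.0, -0.105, 0.994, -0.0]
wrist_force: [-1.3, -0.1, 2.4]
finger_gap: 0.0172
grip_force: 44.7
[-1.25 -0.08  2.4 ] [0.019 0.12  0.054]
tool shift [0.511  0.0442 0.235 ] yaw x -167.91 tcp [0.5088 0.0638 0.2352] tilt [ 4.e-04 -0.e+00 -1.e+00] q [-0.032  0.198 -0.143  1.23  -0.    -0.243] t 6.0667
clock: 6.32
tcp_pos: [0.509, 0.0638, 0.2354]
orientation: [0.0, -0.14, 0.99, -0.0]
wrist_force: [-1.1, -0.9, 4.1]
finger_gap: 0.0172
grip_force: 44.9
[-1.13 -0.92  4.05] [-0.033  0.134  0.009]
tool shift [0.5069 0.0795 0.235 ] yaw x -163.96 tcp [0.509  0.0638 0.2354] tilt [ 7.e-04 -1.e-04 -1.e+00] q [-0.032  0.198 -0.143  1.23  -0.    -0.312] t 6.3167
```

The upward force grows (0.7 to 4 N) and the torque falls, so anticlockwise is the loosening way. I continue, rising with the thread.

```bash
J="python3 -m jog"
P='from h import *
s=env.get_state();print(s["wrist_force"].round(2),s["ft_torque"].round(3));go([0,0,0])'
$J '[[1,0,0,-0.0007,-6.8],[1,0,0,-0.0006,-6.8],[1,0,0,-0.0005,-6.8],[1,0,0,-0.0005,-6.8],[1,0,0,-0.0005,-6.8]]' 40; python3 -c "$P"
$J '[[1,0,0,-0.0005,-6.8],[1,0,0,-0.0005,-6.8],[1,0,0,-0.0005,-6.8],[1,0,0,-0.0005,-6.8],[1,0,0,-0.0005,-6.8]]' 40
$J '[[1,0,0,0,0],[1,0,0,0,0]]' 40;  python3 -c "$P
c=env.read_camera('wrist'); cv2.imwrite('pics/w3.png',c['img'][:,:,::-1])"
```

```text
clock: 6.73
tcp_pos: [0.5085, 0.0638, 0.2372]
orientation: [-0.0, -0.425, 0.905, 0.0]
wrist_force: [-0.3, -0.3, -0.5]
finger_gap: 0.0171
grip_force: 44.2
[-0.3  -0.34 -0.5 ] [ 0.002 -0.053  0.024]
tool shift [0.3738 0.3502 0.2377] yaw x -129.72 tcp [0.5085 0.0638 0.2372] tilt [-0.0011 -0.     -1.    ] q [-0.032  0.197 -0.138  1.236 -0.    -0.91 ] t 6.7333
clock: 7.15
tcp_pos: [0.5085, 0.0638, 0.2397]
orientation: [-0.0, -0.671, 0.741, 0.0]
wrist_force: [0.3, 0.4, -1.9]
finger_gap: 0.0171
grip_force: 44.2
clock: 7.32
tcp_pos: [0.5086, 0.0638, 0.2398]
orientation: [-0.0, -0.668, 0.744, 0.0]
wrist_force: [0.0, -0.5, -0.9]
finger_gap: 0.0169
grip_force: 44.2
[ 0.05 -0.53 -0.95] [ 0.022  0.003 -0.002]
tool shift [0.1183 0.4985 0.2402] yaw x -96.2 tcp [0.5086 0.0638 0.2398] tilt [-8.e-04 -1.e-04 -1.e+00] q [-0.032  0.196 -0.133  1.242 -0.    -1.495] t 7.3167
```

View pics/w3.png

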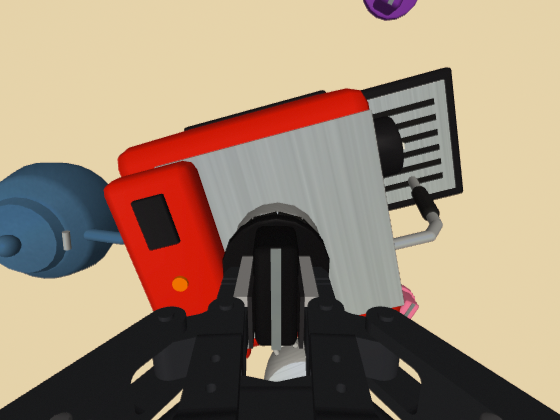

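The wrist view shows the bar still aligned between the pads at u≈277, so the cap turned with the tool by about 76°. Now I lift.

```bash
J="python3 -m jog"
$J '[[1,0,0,-0.001,0],[1,0,0,-0.002,0],[1,0,0,-0.002,0],[1,0,0,-0.002,0],[1,0,0,0,0]]' 40
$J '[[1,0,0,-0.005,0],[1,0,0,-0.008,0],[1,0,0,-0.01,0],[1,0,0,-0.01,0],[1,0,0,-0.01,0]]' 40
$J '[[1,0,0,-0.015,0],[1,0,0,-0.015,0],[1,0,0,-0.012,0],[1,0,0,-0.006,0],[1,0,0,-0.002,0]]' 40
$J '[[1,0,0,0,0],[1,0,0,0,0],[1,0,0,0,0],[1,0,0,0,0],[1,0,0,0,0]]' 40
python3 - <<'E'
from h import *
go([0,0,0]); print(np.abs(env.get_state()["qvel"]).max())
ims=[env.read_camera(n)["img"] for n in("side","wrist")]
a=cv2.resize(ims[0][120:300,200:400],(400,360)); b=cv2.resize(ims[1],(400,300)); b=np.pad(b,((0,60),(0,0),(0,0)))
cv2.imwrite("pics/end.png",np.hstack([a,b])[:,:,::-1])
E
```

```text
clock: 7.78
tcp_pos: [0.5091, 0.0638, 0.2479]
orientation: [0.0, -0.669, 0.743, -0.0]
wrist_force: [0.1, 0.6, -2.0]
finger_gap: 0.0169
grip_force: 44.2
clock: 8.2
tcp_pos: [0.509, 0.0638, 0.2918]
orientation: [0.0, -0.669, 0.743, -0.0]
wrist_force: [0.1, -0.0, -0.8]
finger_gap: 0.0171
grip_force: 44.2
clock: 8.62
tcp_pos: [0.5094, 0.0638, 0.3422]
orientation: [0.001, -0.669, 0.743, -0.001]
wrist_force: [1.0, 1.1, -0.7]
finger_gap: 0.0174
grip_force: 44.2
clock: 9.03
tcp_pos: [0.5085, 0.0638, 0.3397]
orientation: [-0.0, -0.669, 0.743, 0.0]
wrist_force: [0.3, 0.1, -1.0]
finger_gap: 0.0173
grip_force: 44.2
tool shift [0.1161 0.4988 0.3403] yaw x -95.95 tcp [0.5085 0.0638 0.3397] tilt [-1.1e-03 -1.0e-04 -1.0e+00] q [-0.032  0.182  0.092  1.482 -0.    -1.499] t 9.0333
0.0041544925296955835
```

View pics/end.png

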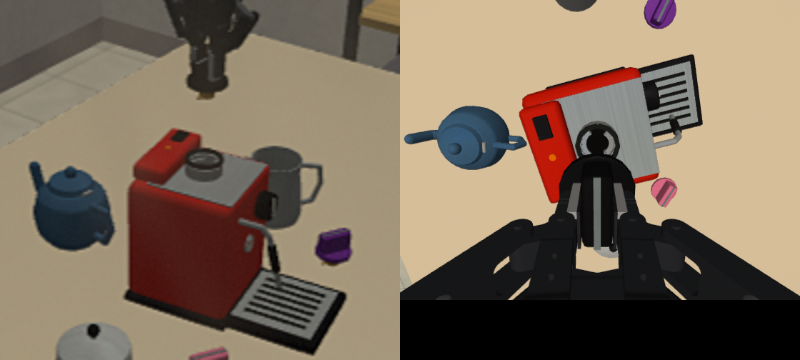

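The side view shows the cap, with its brass stem, held level about 10 cm above the open neck. Nothing else has moved, so I hand it in.

```bash
python3 -c "
from workcell import env
print(env.hand_in())"
```

```text
the job is handed in; nothing more can be done
None
```

The thread is ordinary: the black cap unscrewed anticlockwise without being tightened or pressed onto its seal, and I handed the job in at about 9 s with the gripper holding it level and still about 10 cm above its seat, the jug, teapot and sugar bowl untouched.

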